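# Turn the purifier's filter cartridge end for end and strap it in

## Task

The white filter cartridge lies the wrong way round in the open bay of the water purifier. Lift it out and lay it down on the ribbed drain mat, take it again by its other end and lay it fully down where it was, but with its long thin spout pointing at the connector block; then swing the hinged strap over it and press it fully shut. Set it down rather than drop it, do not strike the stacked pair of housings behind the bay, and leave everything else standing where it is.

Things in the scene. Friction and masses are not known exactly. Their poses are not given: they have to be found in the camera images.
- purifier: The purifier stand, fixed: grey plastic base 262 x 275 x 12 mm carrying the bay, the connector block and the pair of housings. Origin on the counter. Its y runs along the bay towards the white connector block, its -x side faces the robot, z up. The base spans x -143 to 119 mm, y -108 to 168 mm. The bay (trough and rest) lies along x = -75 mm.
- bay (a point): Fixed on the stand: where the cartridge's centre belongs (stand frame x -75, y 0, z 55 mm); same axes as the stand. Fingers have room on both sides of the cartridge only from about 60 to 0 mm on the -y side of this point, where there is just the base plate (top at z 12 mm) and part of the low narrow rest below; the trough walls cover the other half.
- trough (a point): Middle of the floor of the fixed U-shaped trough, open at top and ends, that holds one half of the cartridge: stand frame x -75, y 49, z 30 mm. It is 90 mm long (stand y 4 to 94), 58 mm wide inside (4 mm side play for the cartridge's caps); its side walls are 4 mm thick with tops at z 73 mm.
- rest (a point): Middle of the top of the low rest under the other end of the cartridge: stand frame x -75, y -70, z 30 mm; 36 mm wide (x), 44 mm long (y), no side walls.
- nozzle (a point): Fixed on the stand: tip of the nozzle of the connector block (46 x 24 mm, 78 mm high, its top fitting to 92 mm), 122 mm along +y from point bay, at the same height. The spout must point at it; in place the spout's tip is 26 mm short of it.
- cartridge_center (a point): Centre of the loose white filter cartridge, 192 mm long, 0.12 to 0.22 kg. Its x axis points along it to the thin spout. Along x in mm: boss 26 dia -96 to -90; eight-sided cap 50 wide -90 to -66; round barrel 44 dia -66 to 50 (grip at -44 or 34); cap 50 wide 50 to 62; cone to 76; spout 14 dia to 96. It lies on its caps, axis 25 mm up, and does not roll. Starts in the bay, spout away from the block.
- spout_tip (a point): End of the thin spout, 96 mm along the cartridge's +x from its centre.
- blunt_end (a point): End of the blunt boss, 96 mm along the cartridge's -x from its centre.
- strap (a joint): Black hinged strap 20 mm wide on the trough wall nearest the robot. 0 = shut over the cartridge, 1.6 = upright, 2.4 = folded back towards the robot. Starts at 1.9 to 2.3 and stays where it is left (about 0.4 N at its end moves it; no spring or catch). It shuts only over a fully seated cartridge. Shut, its top face is at z 87 mm and its end tab's at z 77 mm.
- strap_hinge (a point): Fixed on the stand: middle of the strap's hinge line (which runs along the stand's y), stand frame x -111, y 40, z 70 mm; when shut the strap runs from here along the stand's +x.
- strap_tab (a point): Middle of the strap's end tab, 86 mm from the hinge; in the strap's own frame its x runs from the hinge to the tab. At the start the strap's end is at most 160 mm above the counter, upright it would be 167 mm.
- mat: Dark ribbed rubber drain mat, fixed flat on the counter, 270 (its x) x 190 (its y) x 4 mm; origin at the centre of its underside.
- pair: Stacked pair of white cartridge housings, one above the other, fixed on the stand behind the bay and parallel to it; do not strike. Origin at the middle of its underside, stand frame x 78, y 35, z 12 mm; it extends 28 mm to either side in x, 107 mm either way in y, and 117 mm up (129 mm above the counter).
- jug_center (a point): Stainless jug with flip lid, 98 mm diameter, 170 mm high, handle on one side; centre half-way up. Leave alone.
- canister_center (a point): Clear jar with steel lid, 80 mm diameter, 130 mm high; centre. Leave alone.
- bowl_center (a point): White ceramic bowl, 124 mm diameter, 55 mm high; centre. Leave alone.
- tumbler_center (a point): Grey silicone tumbler, 76 mm diameter, 100 mm high; centre. Leave alone.
- spanner_center (a point): Black plastic housing spanner lying flat, ring and handle, about 180 mm long, 12 mm thick; middle of its length. Leave alone.
There are look-alikes about, which are no part of the job. Leave any blue look-alike of the part that bears cartridge_center alone.

How it is judged:
By the outcome, as a careful person would: the job done as asked, in the order asked, and still so for the second after the job is handed in, with the robot touching nothing.
It also fails if it takes over 69 s, if anything falls off the work surface, if the arm or the gripper's body presses on something with over 40 N, if the wrist force passes 120 N, or if a joint passes its speed limit or range.

## Robot

A 6-joint arm with a two-finger parallel gripper is mounted at the origin on the work surface. World frame = base frame: x ahead of the robot, y to its left, z up, the work surface at z = 0. Lengths are in mm, angles in rad, forces in N, time in s.
With the tool pointing down it reaches from about 275 to 1000 mm from the base axis. Payload 8.4 kg.
Tool frame: the origin (TCP) lies midway between the tips of the shut fingers; the grasp point (between the pads) lies r.grip_point_offset behind it (r.grip_point_offset is the distance from the TCP to the grasp point, in mm); z points along the fingers, y is the direction in which the jaws open and shut (so a half turn about z gives the same grasp; the last joint's range is limited). The gripper opens to 85 mm and grips with 20 to 120 N. Pads are 22 mm wide; open, the fingers measure 114 mm over their backs; the gripper's body (76 mm by 85 mm) begins 54 mm behind the grasp point. The pads swing forward as they close: fully open they stand 13 mm farther back than shut.
Start: joints at [1.186, 0.353, 1.633, -0, 1.155, -0.002], TCP at [233.448, 579.767, 231.281] pointing down, gripper open.
Joint ranges: [-2.63, 2.63], [-0.92, 2.1], [0.06, 2.66], [-1.3, 4.44], [0, 2.69], [-3.02, 3.02]. Speed limits (rad/s): [2.22, 2.22, 2.79, 3.14, 3.14, 3.14].

## Interface

Orientations are given as [roll, pitch, yaw] about the fixed x, y, z axes, in that order (R = Rz(yaw) Ry(pitch) Rx(roll)).
In Python, from rig import r gives the robot as it stands.
- The arm moves only by the tool move_arm, never from a script. Its argument "targets" is one flat list of numbers, 5 for each row, row after row: the gripper's target within -1 to 1 (fully open at 1, half-way at 0, shut at -1), then the shift along the tool's x, y, z in cm, then the turn about the tool's z in degrees. In form: [gripper, tx, ty, tz, turn, gripper, tx, ty, tz, turn, ...]. A call has 1 to 10 rows; each row is the pose to reach, as a shift and turn from the pose commanded when the call began, along the tool's axes at that moment; what a row does not reach only later rows make up. A row lasts 1/10 s, in which the tool goes at most 50 mm and 8.59 degrees, less where a joint would pass 70% of its speed; a pose out of reach is approached as far as the arm can. A call with a gripper value outside its range is refused whole. The fingers move at their own pace and stop on an object; "squeeze" is the grip in N (left out, the last holds). Time passes only in rows, so rows that repeat a pose let the fingers close. It gives the time, the measured TCP pose, the force and the opening at its end, in the units of the state.
- r.sense(): the state, without advancing time (a new reading comes with each control period).
- r.grab_frame(name): name is "scene" or "top" or "wrist"; returns a dict with "img" (480x640x3 uint8, blue, green, red), "K" (3x3 intrinsics, pixels), "world_to_cam" (4x4, takes a point from world to camera coordinates). Camera axes: x right, y down, z forward; pixel columns grow to the right and rows downward; lengths in mm; the calibration is good to about 2 mm. A picture is of the moment at which its call begins. There is no depth.
- r.sign_off(): hands the job in, once; it reports no verdict.
Trained networks look in a picture, given as the dict that the camera call returned (one of the last four; its "shot" number tells which), for a name from the list of things; names that differ only in an ending like _2 or _b are one class to them, and where a whole thing is asked for, a point or a joint stands for the part that bears it (a point fixed in the world has none). Each returns a list of dicts, best first, with "conf" (0 to 1); they miss things now and then, are a little off and sometimes report something else, mostly with a low value. They report only what shows in the picture. A call takes as long as a camera call. They do not tell look-alikes from the thing itself.
- r.outline_of(picture, thing): "region" (480x640 bool, what is visible of it).
- r.mark_of(picture, thing): "position" ([x, y, z] in mm, in world coordinates, good to about 4 mm: a listed point, or the origin of a listed thing).
The state is a dict: "clock": time; "qpos": joint angles; "qvel": joint speeds; "joint_efforts": joint torques, N m; "eef_pos": TCP position; "tcp_rot": TCP orientation; "contact_force": force on the tool from outside, world axes, zero at the start; "wrist_torque": the same for the moment, N m; "opening": opening from 0.0 (shut) to 1.0 (fully open).
Only numpy, scipy, OpenCV 4.12 (cv2) and the standard library are available. Lean on these libraries where they do the work, as an engineer would, in place of code of your own. Each camera call takes 0.05 s, during which the arm holds its last target.

## Working session

There is one attempt and no reset: what is moved stays moved. The work goes in short steps, Python scripts to look and compute and a tool call to move; the robot and the scene stay as the last step left them, time stands still between calls to the robot, and variables do not carry over. Pictures are saved under pics/ and viewed, and the job is handed in when it is done.

Besides the shell and the picture viewer there is one more tool, called after "Call:" as a command line: name --argument value ..., lists and objects as JSON in quotes. move_arm: Moves the arm, as the interface text tells. Its arguments: {"type":"object","properties":{"targets":{"type":"array","items":{"type":"number"}},"squeeze":{"type":"number"}},"required":["targets"]}

```bash
ls; mkdir -p pics
cat > h.py <<'E'
from rig import r
import cv2, numpy as np
from scipy.spatial.transform import Rotation as Ro
np.set_printoptions(precision=3,suppress=True)
def save(p,n): cv2.imwrite('pics/'+n,p['img'])
def proj(p,X):
    X=np.atleast_2d(X); c=(p['world_to_cam']@np.c_[X,np.ones(len(X))].T)[:3]; u=p['K']@c; return (u[:2]/u[2]).T
def onplane(p,uv,z):
    W=np.linalg.inv(p['world_to_cam']); d=W[:3,:3]@np.linalg.inv(p['K'])@np.array([uv[0],uv[1],1.]); o=W[:3,3]; return o+d*(z-o[2])/d[2]
E
python3 - <<'E'
from h import *
s=r.sense(); print(s, r.grip_point_offset)
for n in ['scene','top']:
    p=r.grab_frame(n); save(p,n+'0.png')
    for t in ['purifier','bay','trough','rest','nozzle','cartridge_center','spout_tip','blunt_end','strap_hinge','strap_tab','mat','pair']+(['jug_center','canister_center','bowl_center','tumbler_center','spanner_center'] if n=='top' else []):
        print(n,t,[(np.round(m['position']),round(m['conf'],2)) for m in r.mark_of(p,t)[:3]])
print(r.sense()['clock'])
E
```

```text
pics
{'clock': 0.0, 'qpos': array([ 1.186,  0.354,  1.634,  0.   ,  1.155, -0.002]), 'qvel': array([-0.   , -0.001, -0.003, -0.001,  0.   ,  0.001]), 'joint_efforts': array([  0.   , -60.525, -34.206,   0.   ,   0.009,  -0.   ]), 'eef_pos': array([233.262, 579.338, 230.569]), 'tcp_rot': array([-3.14 , -0.   ,  2.759]), 'contact_force': array([0.24 , 0.494, 0.253]), 'wrist_torque': array([-0.035, -0.054,  0.005]), 'opening': 0.9968431375907806} 18.700000000000003
scene purifier [(array([671., 110.,   0.]), 0.89)]
scene bay [(array([599., 101.,  54.]), 0.57)]
scene trough [(array([593., 151.,  29.]), 0.68)]
scene rest [(array([605.,  33.,  32.]), 0.66)]
scene nozzle [(array([586., 223.,  59.]), 0.6), (array([ 621., -452.,   66.]), 0.51)]
scene cartridge_center [(array([ 778., -318.,   25.]), 0.93), (array([599., 103.,  54.]), 0.75)]
scene spout_tip [(array([ 682., -311.,   25.]), 0.79), (array([610.,   7.,  55.]), 0.77)]
scene blunt_end [(array([582., 198.,  57.]), 0.98), (array([ 874., -326.,   22.]), 0.81)]
scene strap_hinge [(array([560., 136.,  71.]), 0.73)]
scene strap_tab [(array
[... 580 characters left out ...]
54.]), 0.68)]
top spout_tip [(array([608.,   7.,  56.]), 0.74)]
top blunt_end [(array([ 876., -325.,   21.]), 0.93), (array([587., 198.,  62.]), 0.66)]
top strap_hinge [(array([556., 136.,  68.]), 0.62)]
top strap_tab [(array([515., 130., 144.]), 0.54)]
top mat [(array([ 501., -210.,   -2.]), 0.94), (array([589., 221.,  55.]), 0.47)]
top pair [(array([744., 152.,   9.]), 0.65)]
top jug_center [(array([ 777., -116.,   84.]), 0.81), (array([ 321., -314.,   28.]), 0.38)]
top canister_center [(array([ 620., -456.,   64.]), 0.82)]
top bowl_center [(array([ 320., -313.,   29.]), 0.86)]
top tumbler_center [(array([294., 300.,  48.]), 0.85)]
top spanner_center [(array([375.,  81.,   5.]), 0.6)]
1.55
```

View pics/scene0.png

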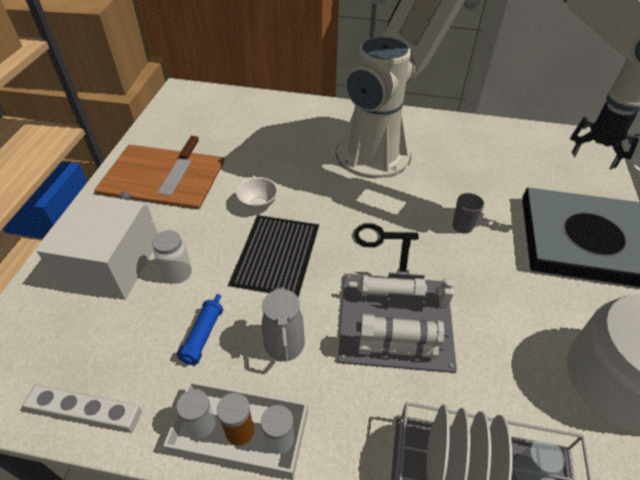

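View pics/top0.png

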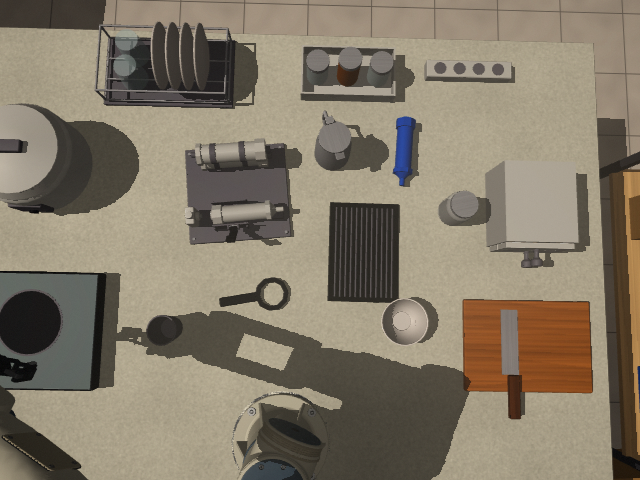

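The scene camera shows the cartridge in the bay near pixel (395,288). The black strap is open, the mat is at (275,255), and the blue look-alike is at (200,330). The top view agrees: bay cartridge at (240,212), mat at (364,252). Next I fit the stand pose.

```bash
cat > fit.py <<'E'
from h import *
from scipy.optimize import least_squares
M={'purifier':(0,0),'bay':(-75,0),'trough':(-75,49),'rest':(-75,-70),'nozzle':(-75,122),'strap_hinge':(-111,40),'pair':(78,35)}
def fit(shots):
    P=[];Q=[]
    for p in shots:
        for k,m in M.items():
            for d in r.mark_of(p,k)[:1]:
                P.append(m);Q.append(d['position'][:2])
    P=np.array(P,float);Q=np.array(Q)
    f=lambda v:(np.c_[np.cos(v[2])*P[:,0]-np.sin(v[2])*P[:,1]+v[0],np.sin(v[2])*P[:,0]+np.cos(v[2])*P[:,1]+v[1]]-Q).ravel()
    s=least_squares(f,[672,108,.1],loss='soft_l1',f_scale=3); return s.x,np.abs(s.fun).mean()
E
python3 - <<'E'
from fit import *
a=r.grab_frame('top');b=r.grab_frame('scene')
v,e=fit([a]);print(v,e);v2,e2=fit([b]);print(v2,e2);v,e=fit([a,b]);print(v,e)
c,s=np.cos(v[2]),np.sin(v[2]);T=lambda q:np.array([c*q[0]-s*q[1]+v[0],s*q[0]+c*q[1]+v[1]])
for q in [(-75,-34),(-75,-44),(-75,0)]:print(q,T(q))
# mat corners check
img=a['img'].copy()
for th in [0]:
  cs=[(501+x,-210+y,4) for x,y in [(-135,-95),(135,-95),(135,95),(-135,95)]]
  cv2.polylines(img,[proj(a,cs).astype(int)],True,(0,0,255),1)
B=[(-143,-108),(119,-108),(119,168),(-143,168)]
cv2.polylines(img,[proj(a,[(*T(q),12) for q in B]).astype(int)],True,(0,0,255),1)
cv2.line(img,*[tuple(map(int,proj(a,[(*T(q),55)])[0])) for q in [(-75,-96),(-75,96)]],(0,255,0),1)
cv2.imwrite('pics/fit.png',cv2.resize(img[100:330,150:450],None,fx=2.6,fy=2.6,interpolation=cv2.INTER_CUBIC))
print(r.sense()['clock'],r.sense()['tcp_rot'])
E
```

```text
[672.359 107.857   0.124] 1.810621561726281
[670.132 108.532   0.071] 11.353691634515675
[671.785 108.319   0.1  ] 7.173323371622449
(-75, -34) [600.56   66.991]
(-75, -44) [601.56   57.041]
(-75, 0) [597.161 100.821]
3.05 [-3.142  0.     2.759]
```

View pics/fit.png

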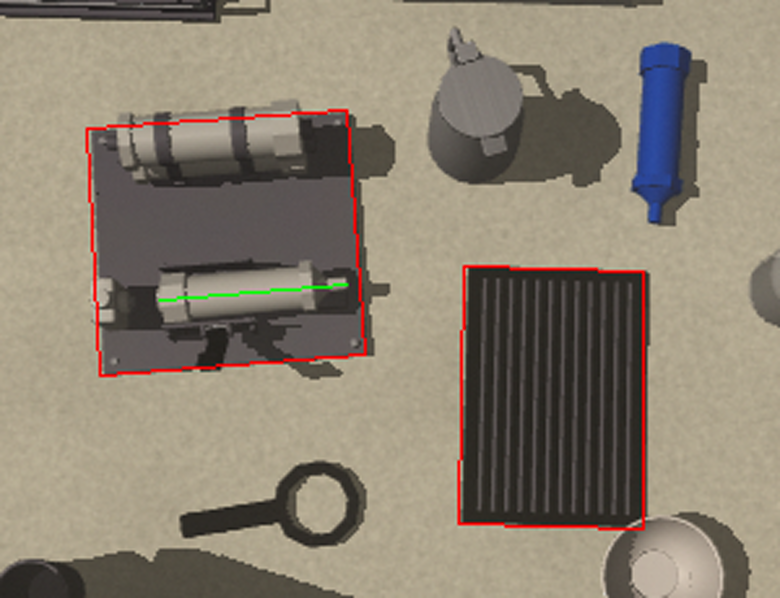

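```bash
cat >> h.py <<'E'
def go(x,y,z,yaw):
    s=r.sense(); R=Ro.from_euler('xyz',s['tcp_rot']).as_matrix()
    d=R.T@(np.array([x,y,z])-s['eef_pos'])/10
    dy=(yaw-s['tcp_rot'][2]+np.pi)%(2*np.pi)-np.pi
    print('move cm',np.round(d,2),'turn',round(-np.degrees(dy),1),'t',s['clock'])
E
python3 -c "
from h import *
go(600.5,67,200,1.675)"
```

```text
move cm [-53.2  -33.86   3.13] turn 62.1 t 3.05
```

Call:
move_arm --targets '[1,-53.2,-33.9,3.1,62.1,1,-53.2,-33.9,3.1,62.1,1,-53.2,-33.9,3.1,62.1,1,-53.2,-33.9,3.1,62.1,1,-53.2,-33.9,3.1,62.1,1,-53.2,-33.9,3.1,62.1,1,-53.2,-33.9,3.1,62.1,1,-53.2,-33.9,3.1,62.1,1,-53.2,-33.9,3.1,62.1,1,-53.2,-33.9,3.1,62.1]' --squeeze 60

```text
clock: 4.05
eef_pos: [524.9, 171.7, 206.9]
tcp_rot: [3.141, -0.0, 1.675]
contact_force: [0.3, 1.4, 0.1]
opening: 1.001
```

```bash
python3 -c "
from h import *
go(600.5,67,200,1.675);print(r.sense()['eef_pos'])"
```

```text
move cm [-11.19   6.43   0.69] turn -0.0 t 4.05
[524.904 171.664 206.916]
```

Call:
move_arm --targets '[1,-10,6,0.7,0,1,-10,6,0.7,0,1,-10,6,0.7,0,1,-10,6,0.7,0,1,-10,6,0.7,0,1,-10,6,0.7,0]'

```text
clock: 4.65
eef_pos: [593.1, 81.5, 199.8]
tcp_rot: [-3.141, -0.0, 1.676]
contact_force: [-0.3, 0.9, -0.1]
opening: 0.999
```

Run:
```python
from h import *
from fit import fit
w=r.grab_frame('wrist');save(w,'w1.png');t=r.grab_frame('top');
for p in (w,t):
  for k in ['cartridge_center','spout_tip','blunt_end','bay','rest','trough','strap_tab','strap_hinge','nozzle']:
    print(k,[(np.round(m['position'],1),round(m['conf'],2)) for m in r.mark_of(p,k)[:2]])
try: print(fit([w]),fit([w,t]))
except Exception as e: print(e)
go(600.5,67,200,1.675)
print(r.sense()['eef_pos'])
```

```text
cartridge_center [(array([512.8, 134.2, 144.6]), 0.28)]
spout_tip [(array([609.7,   8.4,  52.9]), 0.8)]
blunt_end [(array([590.2, 196.6,  54.8]), 0.59)]
bay []
rest []
trough []
strap_tab [(array([513.8, 137.6, 145.4]), 0.81)]
strap_hinge [(array([554.9, 139.9,  71.3]), 0.84)]
nozzle [(array([585.9, 223.8,  54.4]), 0.57), (array([610.5,   4.7,  53.2]), 0.36)]
cartridge_center [(array([597.2, 102.9,  54.9]), 0.78), (array([ 780.3, -320.3,   29.8]), 0.73)]
spout_tip [(array([608.1,   8.3,  57.2]), 0.82), (array([ 682.1, -311.9,   24.3]), 0.68)]
blunt_end [(array([586.5, 197. ,  57.9]), 0.92), (array([ 876.3, -323.6,   24.6]), 0.89)]
bay [(array([597.8,  99.5,  51.5]), 0.91), (array([517. , 130.5, 142. ]), 0.71)]
rest [(array([606. ,  26.9,  29.7]), 0.63)]
trough [(array([292.9, 299.7,  45.1]), 0.33)]
strap_tab [(array([514.2, 132.7, 142.1]), 0.46)]
strap_hinge [(array([557. , 132.9,  68.1]), 0.92)]
nozzle [(array([588.8, 220.5,  55.8]), 0.74)]
(array([669.699, 108.782,   0.081]), np.float64(2.0616594731666957)) (array([669.523, 106.071,   0.083]), np.float64(64.42756145023536))
move cm [-1.39  0.51 -0.03] turn -0.0 t 6.7
[593.96   80.317 199.737]
```

View pics/w1.png

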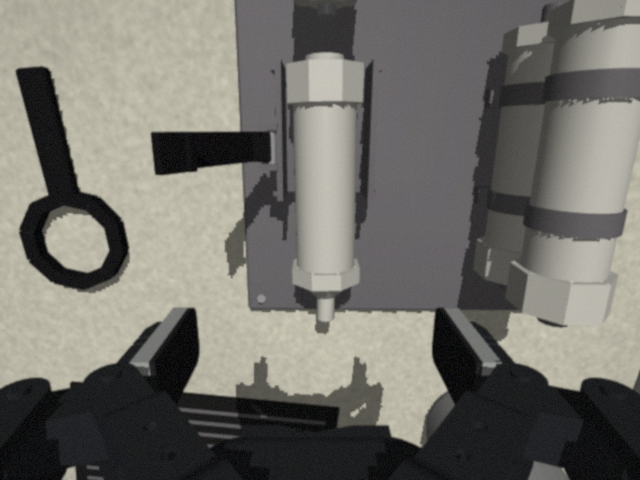

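Run:
```python
from h import *
import pickle
w=r.grab_frame('wrist');pickle.dump(w,open('w1.pkl','wb'))
for uv in [(325,318),(325,300),(326,240),(327,130),(324,58)]: print(uv,onplane(w,uv,55))
go(600.5,67,200,1.675)
```

```text
(325, 318) [608.763   7.548  55.   ]
(325, 300) [607.    23.05  55.  ]
(326, 240) [602.204  71.855  55.   ]
(327, 130) [593.846 150.982  55.   ]
(324, 58) [586.605 196.435  55.   ]
move cm [-1.39  0.51 -0.02] turn -0.0 t 6.75
```

Run:
```python
from h import *
go(601.4,68.2,34,1.681)
```

```text
move cm [-1.28  0.61 16.58] turn -0.3 t 6.75
```

Call:
move_arm --targets '[1,-1.3,0.6,2,-0.3,1,-1.3,0.6,5,-0.3,1,-1.3,0.6,9,-0.3,1,-1.3,0.6,12,-0.3,1,-1.3,0.6,14,-0.3,1,-1.3,0.6,15.5,-0.3,1,-1.3,0.6,16.5,-0.3,1,-1.3,0.6,16.6,-0.3,1,-1.3,0.6,16.6,-0.3]'

```text
clock: 7.65
eef_pos: [601.7, 68.0, 34.2]
tcp_rot: [3.141, 0.0, 1.68]
contact_force: [0.3, -0.9, 0.2]
opening: 0.997
```

Run:
```python
from h import *
w=r.grab_frame('wrist');save(w,'w2.png')
go(601.4,68.2,34,1.681)
```

```text
move cm [ 0.02 -0.06  0.06] turn -0.0 t 7.7
```

View pics/w2.png

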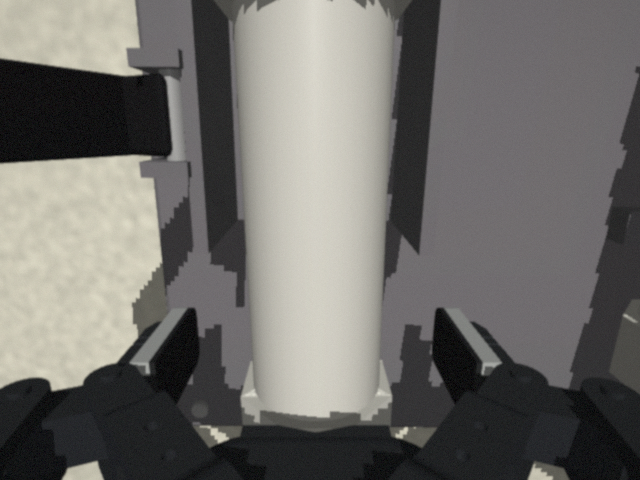

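The barrel (x 255–380 at row 380) sits midway between the pads (about 195 and 437). I'll close the fingers.

Call:
move_arm --targets '[-0.2,0,0,0,0,-0.4,0,0,0,0,-1,0,0,0,0,-1,0,0,0,0,-1,0,0,0,0,-1,0,0,0,0,-1,0,0,0,0,-1,0,0,0,0]' --squeeze 60

```text
clock: 8.5
eef_pos: [601.6, 68.0, 34.6]
tcp_rot: [3.141, 0.0, 1.68]
contact_force: [-2.2, -0.3, 5.8]
opening: 0.5
```

Call:
move_arm --targets '[-1,0,0,-1,0,-1,0,0,-3,0,-1,0,0,-6,0,-1,0,0,-10,0,-1,0,0,-14,0,-1,0,0,-16,0,-1,0,0,-17,0,-1,0,0,-17,0]'

```text
clock: 9.3
eef_pos: [601.8, 68.0, 205.1]
tcp_rot: [3.139, -0.0, 1.68]
contact_force: [-0.5, -0.6, -1.7]
opening: 0.499
```

Run:
```python
from h import *
w=r.grab_frame('wrist');save(w,'w3.png');w=r.grab_frame('scene');save(w,'s3.png')
print(r.sense()['contact_force'])
go(535,-211,170,1.681+1.571)
```

```text
[-0.305 -0.539 -1.916]
move cm [-27.01  -9.55   3.28] turn -90.1 t 9.4
```

View pics/w3.png

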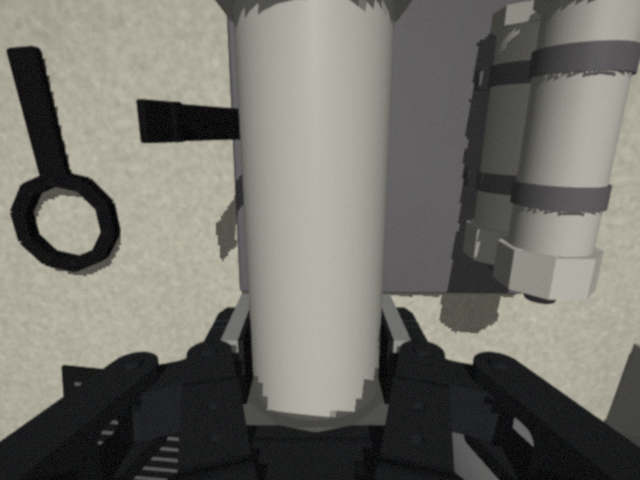

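View pics/s3.png

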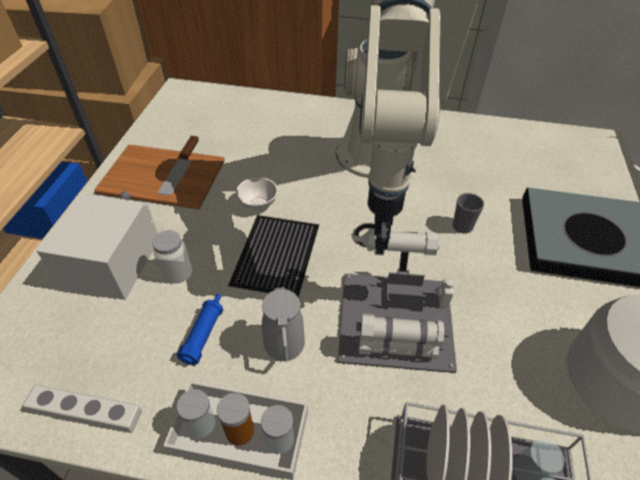

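Run:
```python
from h import *
go(535,-211,180,3.14)
```

```text
move cm [-27.01  -9.55   2.28] turn -83.6 t 9.4
```

Call:
move_arm --targets '[-1,-1.5,-0.5,0,-4,-1,-4,-1.5,0,-11,-1,-7.5,-2.7,0,-19,-1,-11,-4,0,-27,-1,-14.5,-5.2,0.3,-35,-1,-18,-6.4,0.6,-43,-1,-21,-7.5,1,-51,-1,-23.5,-8.4,1.4,-59,-1,-25.5,-9.2,1.8,-67,-1,-27,-9.6,2.2,-75]' --squeeze 80

```text
clock: 10.4
eef_pos: [533.6, -211.9, 179.6]
tcp_rot: [3.141, -0.003, 2.994]
contact_force: [0.2, 0.6, -2.1]
opening: 0.496
```

Run:
```python
from h import *
go(535,-211,180,3.14)
```

```text
move cm [-0.12  0.11 -0.04] turn -8.4 t 10.4
```

Call:
move_arm --targets '[-1,0,0,0,-5,-1,0,0,1,-8.4,-1,0,0,4,-8.4,-1,0,0,8,-8.4,-1,0,0,11.5,-8.4,-1,0,0,13.8,-8.4,-1,0,0,14.8,-8.4,-1,0,0,15.2,-8.4,-1,0,0,15.2,-8.4]'

```text
clock: 11.3
eef_pos: [535.2, -210.8, 29.5]
tcp_rot: [3.141, -0.001, 3.136]
contact_force: [0.9, -0.8, -1.2]
opening: 0.495
```

Run:
```python
from h import *
go(535,-211,8.5,3.14)
import pickle
w=r.grab_frame('scene');save(w,'s4.png'); t=r.grab_frame('top');save(t,'t4.png')
i=cv2.resize(w['img'][180:340,200:360],None,fx=4,fy=4);j=cv2.resize(t['img'][180:340,280:440],None,fx=4,fy=4)
cv2.imwrite('pics/c4.png',cv2.resize(np.hstack([i,j]),None,fx=.6,fy=.6))
```

```text
move cm [ 0.02 -0.02  2.1 ] turn -0.2 t 11.3
```

View pics/c4.png

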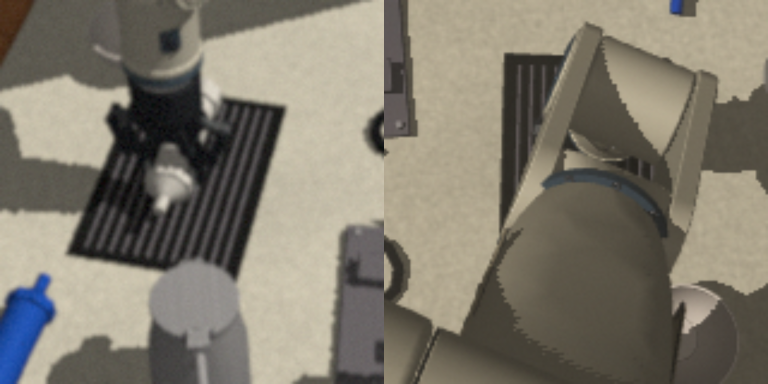

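The cartridge is over the mat with its spout facing the camera side, which is world +x. I'll lower the last 2 cm slowly.

Call:
move_arm --targets '[-1,0,0,0.6,0,-1,0,0,1.1,0,-1,0,0,1.5,0,-1,0,0,1.7,0,-1,0,0,1.9,0,-1,0,0,2.0,0,-1,0,0,2.05,0,-1,0,0,2.05,0]'

```text
clock: 12.2
eef_pos: [535.3, -210.9, 9.2]
tcp_rot: [3.142, -0.0, 3.136]
contact_force: [-0.8, 1.5, -1.8]
opening: 0.489
```

Call:
move_arm --targets '[-1,0,0,0.05,0,-1,0,0,0.1,0,-1,0,0,0.12,0,-1,0,0,0.12,0]'

```text
clock: 12.6
eef_pos: [535.5, -210.9, 8.7]
tcp_rot: [-3.141, 0.0, 3.136]
contact_force: [-1.5, 0.7, 6.4]
opening: 0.489
```

Call:
move_arm --targets '[0.3,0,0,0,0,1,0,0,0,0,1,0,0,0,0,1,0,0,0,0,1,0,0,0,0]'

```text
clock: 13.1
eef_pos: [535.3, -210.9, 8.0]
tcp_rot: [3.142, -0.0, 3.136]
contact_force: [-0.3, -0.2, 0.7]
opening: 1.002
```

Call:
move_arm --targets '[1,0,0,-2,0,1,0,0,-6,0,1,0,0,-11,0,1,0,0,-16,0,1,0,0,-17,0]'

```text
clock: 13.6
eef_pos: [538.3, -212.0, 184.0]
tcp_rot: [-3.138, 0.008, 3.136]
contact_force: [1.6, -0.7, -0.2]
opening: 0.999
```

Run:
```python
from h import *
go(457,-211,176,0)
```

```text
move cm [8.13 0.06 0.73] turn 179.7 t 13.6
```

Call:
move_arm --targets '[1,1,0,0,8.5,1,2,0,0,17,1,3,0,0,25.5,1,4,0,0,34,1,5,0,0,42.5,1,6,0,0,51,1,7,0,0,59.5,1,8,0,0,68,1,8,0,0,76.5,1,8,0,0,85]'

```text
clock: 14.6
eef_pos: [454.8, -210.3, 177.6]
tcp_rot: [-3.141, -0.0, 1.646]
contact_force: [-0.1, 0.3, -0.7]
opening: 1.002
```

Call:
move_arm --targets '[1,0,0,0,8.5,1,0,0,0,17,1,0,0,0,25.5,1,0,0,0,34,1,0,0,0,42.5,1,0,0,0,51,1,0,0,0,59.5,1,0,0,0,68,1,0,0,0,76.5,1,0,0,0,85]'

```text
clock: 15.6
eef_pos: [455.0, -210.3, 177.5]
tcp_rot: [-3.141, 0.001, 0.163]
contact_force: [1.0, -0.4, -0.5]
opening: 0.999
```

Call:
move_arm --targets '[1,0,0,0,8.5,1,0,0,0,9.7,1,0,0,0,9.7,1,0,0,0,9.7]'

```text
clock: 16.0
eef_pos: [455.2, -210.4, 177.8]
tcp_rot: [-3.141, 0.0, 0.003]
contact_force: [-0.5, 0.4, 0.6]
opening: 1.0
```

Run:
```python
from h import *
import pickle
w=r.grab_frame('wrist');save(w,'w5.png');pickle.dump(w,open('w5.pkl','wb'))
for k in ['spout_tip','blunt_end','cartridge_center']: print(k,[(np.round(m['position'],1),round(m['conf'],2)) for m in r.mark_of(w,k)[:2]])
go(457,-211,176,0)
```

```text
spout_tip [(array([ 597.2, -210.7,   27. ]), 0.94)]
blunt_end [(array([ 402.7, -212. ,   31.8]), 0.92)]
cartridge_center [(array([ 497.8, -211.4,   31.6]), 0.72)]
move cm [0.17 0.06 0.2 ] turn 0.0 t 16.2
```

View pics/w5.png

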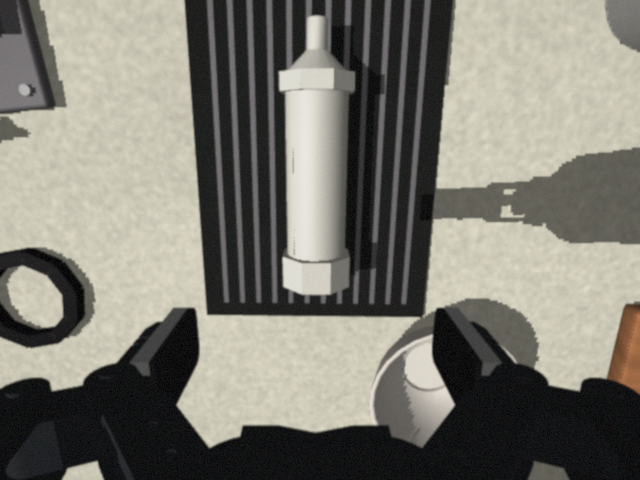

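Run:
```python
from h import *
import pickle
w=pickle.load(open('w5.pkl','rb'))
for uv in [(316,16),(316,295),(317,70),(317,251)]: print(uv,onplane(w,uv,29))
go(456,-211,9,0)
```

```text
(316, 16) [ 595.577 -209.643   29.   ]
(316, 295) [ 397.61  -210.733   29.   ]
(317, 70) [ 562.849 -210.502   29.   ]
(317, 251) [ 434.219 -211.301   29.   ]
move cm [ 0.07  0.06 16.9 ] turn 0.0 t 16.2
```

Call:
move_arm --targets '[1,0.1,0,2,0,1,0.1,0,5,0,1,0.1,0,9,0,1,0.1,0,12.5,0,1,0.1,0,15,0,1,0.1,0,16.4,0,1,0.1,0,16.8,0,1,0.1,0,16.9,0,1,0.1,0,16.9,0]'

```text
clock: 17.1
eef_pos: [456.9, -210.7, 9.7]
tcp_rot: [3.141, -0.001, -0.0]
contact_force: [0.2, 0.7, -0.0]
opening: 1.001
```

Run:
```python
from h import *
w=r.grab_frame('wrist');save(w,'w6.png')
go(456.5,-210.7,9,0)
```

```text
move cm [-0.05 -0.    0.09] turn -0.0 t 17.15
```

View pics/w6.png

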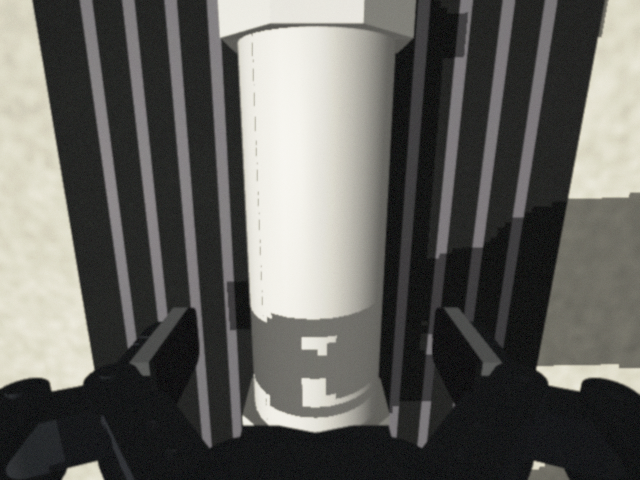

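The barrel is centred between the pads, with the rear cap just behind. I'll grip, then lift.

Call:
move_arm --targets '[-0.2,0,0,0,0,-0.4,0,0,0,0,-1,0,0,0,0,-1,0,0,0,0,-1,0,0,0,0,-1,0,0,0,0,-1,0,0,0,0]' --squeeze 80

```text
clock: 17.85
eef_pos: [456.6, -210.5, 9.8]
tcp_rot: [3.141, -0.001, -0.001]
contact_force: [-2.8, 0.7, 9.9]
opening: 0.495
```

Call:
move_arm --targets '[-1,0,0,-1,0,-1,0,0,-3,0,-1,0,0,-6,0,-1,0,0,-10,0,-1,0,0,-14,0,-1,0,0,-17,0,-1,0,0,-19,0,-1,0,0,-19,0]'

```text
clock: 18.65
eef_pos: [457.8, -211.1, 202.3]
tcp_rot: [3.139, -0.005, -0.001]
contact_force: [0.0, 0.9, -1.6]
opening: 0.492
```

Run:
```python
from h import *
w=r.grab_frame('wrist');save(w,'w7.png')
go(602.5,58.3,200,1.681)
print(r.sense()['wrist_torque'])
```

```text
move cm [ 14.56 -26.9    0.04] turn -96.3 t 18.7
[ 0.016  0.048 -0.022]
```

View pics/w7.png

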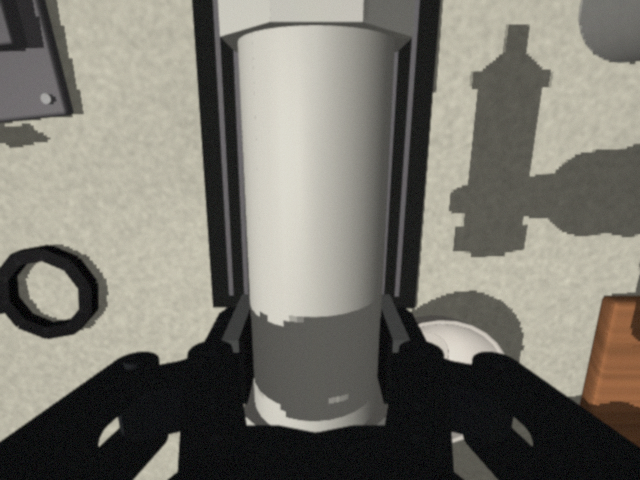

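Call:
move_arm --targets '[-1,0.5,-1.5,0,-4,-1,2,-4,0,-11,-1,4,-7.5,0,-19,-1,6,-11,0,-27,-1,8,-14.5,0,-35,-1,9.8,-18,0,-43,-1,11.4,-21,0,-51,-1,12.7,-23.5,0,-59,-1,13.7,-25.5,0,-67,-1,14.5,-26.8,0,-75]'

```text
clock: 19.7
eef_pos: [600.9, 59.1, 196.8]
tcp_rot: [-3.139, 0.001, 1.315]
contact_force: [0.5, 0.6, -1.1]
opening: 0.494
```

Run:
```python
from h import *
go(602.5,58.3,200,1.681)
```

```text
move cm [-0.04  0.18 -0.32] turn -20.9 t 19.7
```

Call:
move_arm --targets '[-1,0,0,0,-8,-1,0,0,0,-16,-1,0,0,0,-21.2,-1,0,0,0,-21.2,-1,0,0,0,-21.2]'

```text
clock: 20.2
eef_pos: [600.7, 57.4, 197.7]
tcp_rot: [-3.139, 0.0, 1.676]
contact_force: [0.1, 0.3, -1.7]
opening: 0.492
```

Run:
```python
from h import *
import pickle
go(602.5,58.3,200,1.681)
w=r.grab_frame('wrist');save(w,'w8.png');pickle.dump(w,open('w8.pkl','wb'));s=r.grab_frame('scene');save(s,'s8.png')
print(r.sense()['eef_pos'])
```

```text
move cm [ 0.07  0.18 -0.23] turn -0.3 t 20.2
[601.089  57.395 198.304]
```

View pics/w8.png

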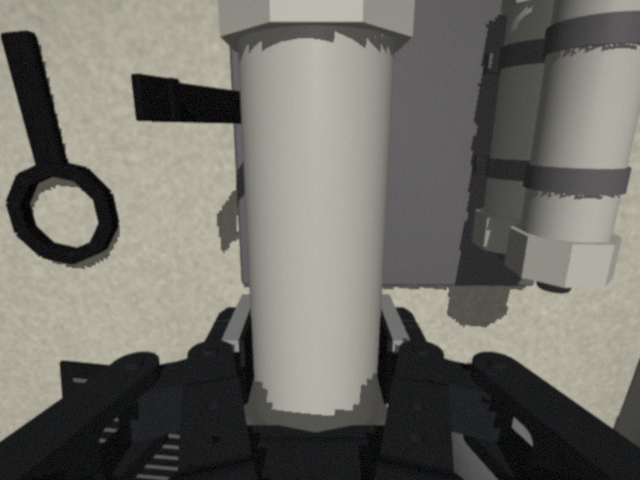

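View pics/s8.png

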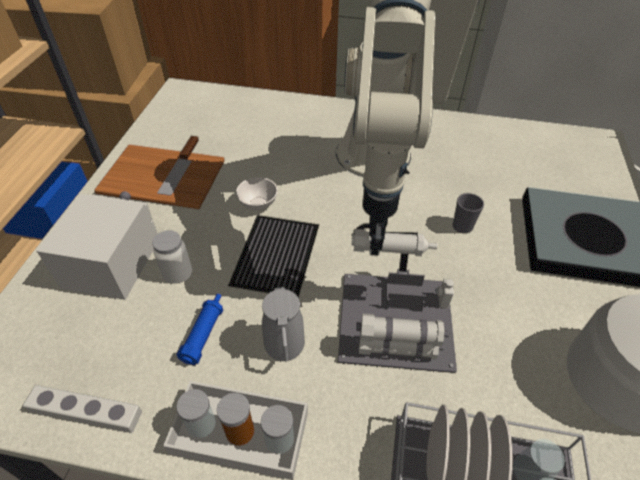

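Call:
move_arm --targets '[-1,0,0.1,1,-0.3,-1,0,0.1,4,-0.3,-1,0,0.1,7,-0.3,-1,0,0.1,9.5,-0.3,-1,0,0.1,11,-0.3,-1,0,0.1,11.4,-0.3,-1,0,0.1,11.4,-0.3]'

```text
clock: 21.0
eef_pos: [602.4, 57.6, 84.7]
tcp_rot: [-3.141, -0.0, 1.683]
contact_force: [-0.3, -0.5, -1.4]
opening: 0.49
```

Run:
```python
from h import *
import pickle
go(602,58.3,36,1.681)
w=r.grab_frame('wrist');save(w,'w9.png');pickle.dump(w,open('w9.pkl','wb'));s=r.grab_frame('scene')
cv2.imwrite('pics/s9.png',cv2.resize(s['img'][220:380,320:480],None,fx=4,fy=4,interpolation=cv2.INTER_CUBIC))
# project trough wall tops inner edges into wrist
v=(672,108,0.108);c,sn=np.cos(v[2]),np.sin(v[2])
img=w['img'].copy()
for x in (-108,-104,-46,-42):
    P=[(c*x-sn*y+v[0],sn*x+c*y+v[1],73) for y in (4,94)]
    q=proj(w,P).astype(int);cv2.line(img,tuple(map(int,q[0])),tuple(map(int,q[1])),(0,0,255),1)
cv2.imwrite('pics/w9b.png',img)
```

```text
move cm [ 0.08 -0.03  4.87] turn 0.1 t 21.0
```

View pics/w9b.png

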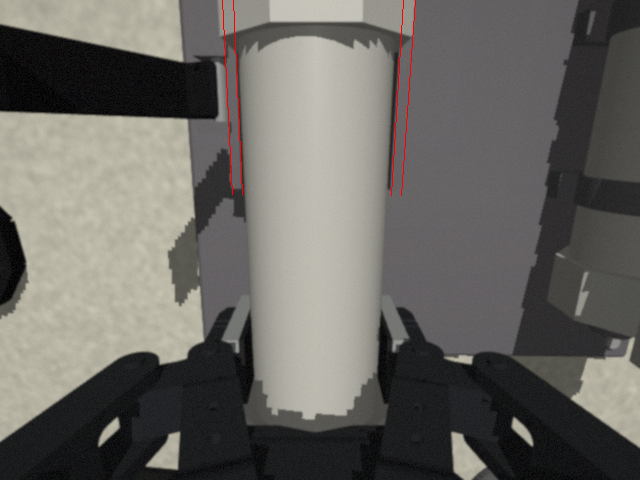

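View pics/s9.png

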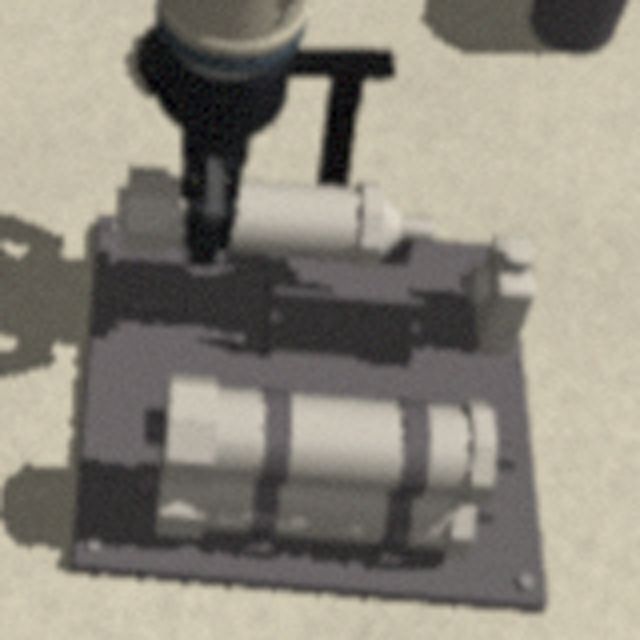

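Call:
move_arm --targets '[-1,0,0,0.8,0,-1,0,0,1.8,0,-1,0,0,2.8,0,-1,0,0,3.6,0,-1,0,0,4.1,0,-1,0,0,4.4,0,-1,0,0,4.6,0,-1,0,0,4.7,0,-1,0,0,4.7,0]'

```text
clock: 22.0
eef_pos: [602.6, 57.6, 38.1]
tcp_rot: [3.141, 0.0, 1.684]
contact_force: [-0.2, 0.0, -0.2]
opening: 0.493
```

Call:
move_arm --targets '[-1,0,0,0.08,0,-1,0,0,0.14,0,-1,0,0,0.18,0,-1,0,0,0.18,0]'

```text
clock: 22.4
eef_pos: [602.5, 57.6, 36.3]
tcp_rot: [3.141, 0.0, 1.684]
contact_force: [-0.3, -0.4, -1.8]
opening: 0.493
```

Call:
move_arm --targets '[-1,0,0,0.05,0,-1,0,0,0.1,0,-1,0,0,0.1,0]'

```text
clock: 22.7
eef_pos: [602.6, 57.6, 35.9]
tcp_rot: [3.141, 0.0, 1.684]
contact_force: [-1.4, 0.5, 6.5]
opening: 0.491
```

Call:
move_arm --targets '[0.3,0,0,0,0,1,0,0,0,0,1,0,0,0,0,1,0,0,0,0,1,0,0,0,0]'

```text
clock: 23.2
eef_pos: [602.4, 57.6, 35.2]
tcp_rot: [-3.141, 0.0, 1.684]
contact_force: [1.1, 0.2, -0.2]
opening: 0.999
```

Call:
move_arm --targets '[1,0,0,-2,0,1,0,0,-6,0,1,1,0,-11,0,1,3,0,-15,0,1,5,0,-18,0,1,5,0,-18,0]'

```text
clock: 23.8
eef_pos: [599.2, 109.6, 220.3]
tcp_rot: [3.133, -0.001, 1.685]
contact_force: [0.4, -0.2, -0.0]
opening: 0.998
```

Run:
```python
from h import *
import pickle
w=r.grab_frame('wrist');save(w,'w10.png');pickle.dump(w,open('w10.pkl','wb'));s=r.grab_frame('scene');pickle.dump(s,open('s10.pkl','wb'))
cv2.imwrite('pics/s10.png',cv2.resize(s['img'][220:380,320:480],None,fx=3.7,fy=3.7,interpolation=cv2.INTER_CUBIC))
for p in (w,s):
  for k in ['spout_tip','blunt_end','nozzle','strap_tab']: print(k,[(np.round(m['position'],1),round(m['conf'],2)) for m in r.mark_of(p,k)[:2]])
print(r.sense()['eef_pos'],r.sense()['clock'])
```

```text
spout_tip [(array([586.7, 192.2,  55.3]), 0.59)]
blunt_end [(array([607.3,   4. ,  56.8]), 0.6), (array([581.5, 225.7,  57.1]), 0.27)]
nozzle [(array([581.1, 224. ,  53. ]), 0.96)]
strap_tab [(array([584.1, 223.7,  53.2]), 0.65), (array([512. , 136.5, 144.7]), 0.64)]
spout_tip [(array([ 684. , -312.2,   24.1]), 0.95), (array([585.5, 196.6,  52.2]), 0.78)]
blunt_end [(array([ 874.4, -325.5,   24.9]), 0.74), (array([607.6,   3.2,  57.9]), 0.73)]
nozzle [(array([583.5, 224.2,  55.8]), 0.59)]
strap_tab [(array([516.6, 128.1, 146.6]), 0.56), (array([289.2, 301.2,  48.8]), 0.41)]
[596.557 106.869 214.372] 24.3
```

View pics/w10.png

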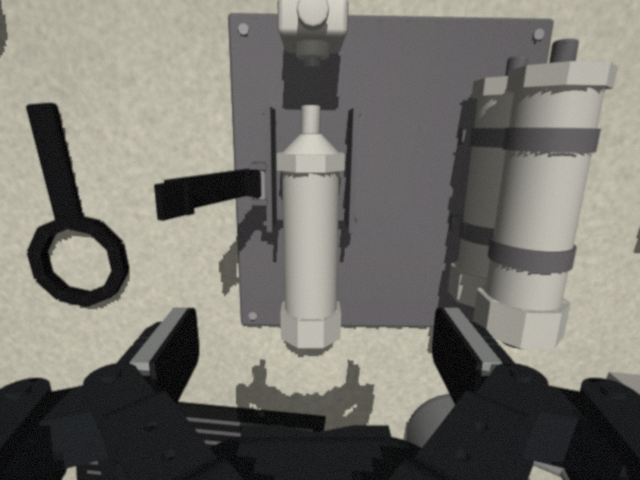

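View pics/s10.png

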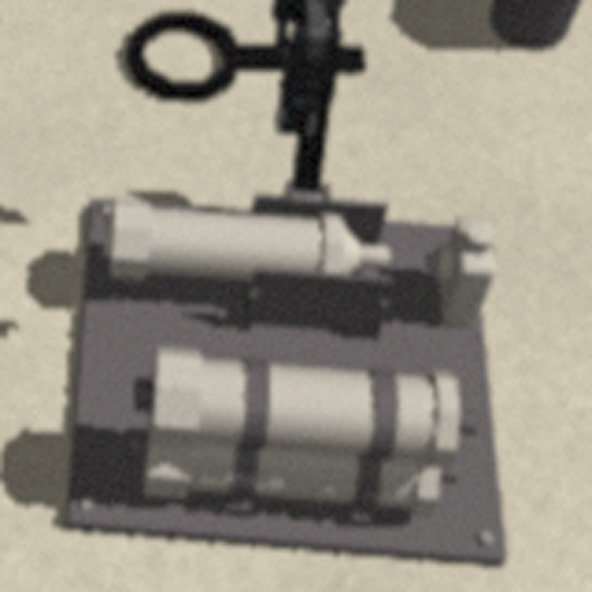

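Run:
```python
from h import *
import pickle
w=pickle.load(open('w10.pkl','rb'))
for uv in [(311,106),(313,66),(310,349)]: print(uv,onplane(w,uv,55))
w1=pickle.load(open('w1.pkl','rb')) ; print(onplane(w1,(324,53),55),onplane(w1,(325,321),55))
cv2.imwrite('pics/z10.png',cv2.resize(w['img'][0:280,200:420],None,fx=2.7,fy=2.1,interpolation=cv2.INTER_CUBIC))
```

```text
(311, 106) [586.538 196.141  55.   ]
(313, 66) [584.888 223.218  55.   ]
(310, 349) [608.49   -3.986  55.   ]
[586.264 199.45   55.   ] [609.062   4.922  55.   ]
```

View pics/z10.png

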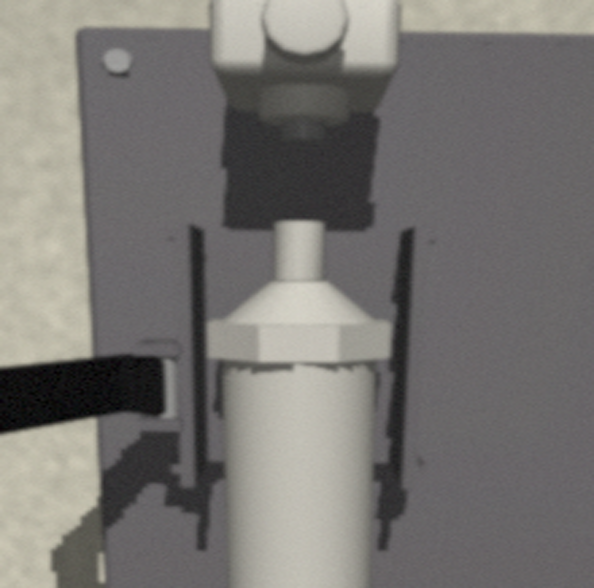

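```bash
cat >> h.py <<'E'
H=np.array([557.3,135.8,70.]);E_=np.array([np.cos(.108),np.sin(.108),0])
def gs(s,z): p=H+E_*s; go(p[0],p[1],z,1.685)
def where():
    s=r.sense();d=s['eef_pos']-H;print('s',round(d@E_,1),'lat',round(d@np.array([-E_[1],E_[0],0]),1),'z',round(s['eef_pos'][2],1))
E
python3 - <<'E'
from h import *
where();gs(-95,215);gs(-95,130)
E
```

```text
s 35.9 lat -33.0 z 214.4
move cm [  3.36 -13.08  -0.04] turn -0.1 t 24.3
move cm [  3.36 -13.06   8.46] turn -0.1 t 24.3
```

Call:
move_arm --targets '[-1,1,-4,0,0,-1,2,-8,0,0,-1,3.4,-12,0,0,-1,3.4,-13.1,0,0,-1,3.4,-13.1,1,0,-1,3.4,-13.1,4,0,-1,3.4,-13.1,7,0,-1,3.4,-13.1,8.4,0,-1,3.4,-13.1,8.4,0]'

```text
clock: 25.2
eef_pos: [462.6, 125.7, 128.8]
tcp_rot: [-3.138, 0.001, 1.683]
contact_force: [-0.1, -0.5, 0.1]
opening: 0.001
```

Run:
```python
from h import *
where()
w=r.grab_frame('wrist');save(w,'w11.png');s=r.grab_frame('scene')
cv2.imwrite('pics/s11.png',cv2.resize(s['img'][180:340,320:480],None,fx=3.7,fy=3.7,interpolation=cv2.INTER_CUBIC))
```

```text
s -95.2 lat 0.2 z 128.8
```

View pics/w11.png

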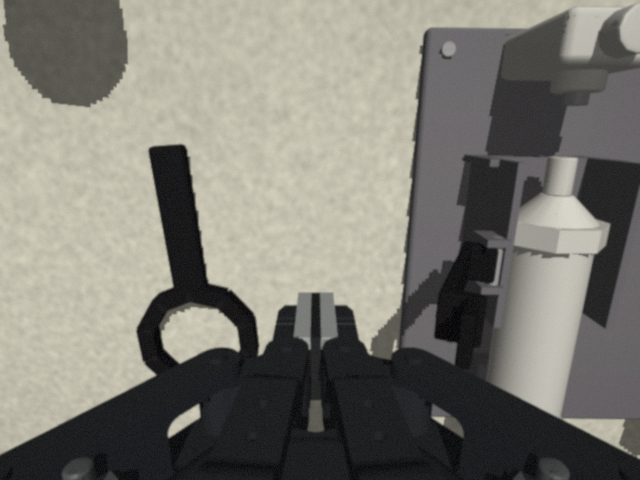

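View pics/s11.png

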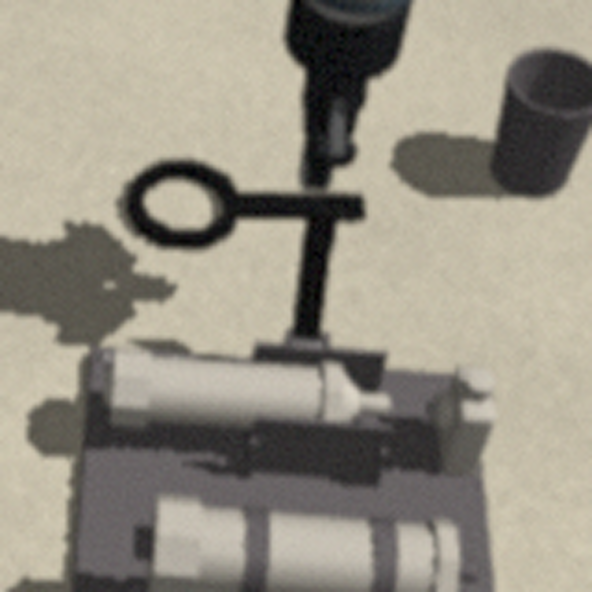

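Call:
move_arm --targets '[-1,0,1,0,0,-1,0,2.5,0,0,-1,0,4,0,0,-1,0,5,0,0,-1,0,6,0,0,-1,0,7,0,0,-1,0,8,0,0,-1,0,9,0,0,-1,0,9.5,0,0,-1,0,9.5,0,0]'

```text
clock: 26.3
eef_pos: [568.4, 138.3, 139.1]
tcp_rot: [3.119, -0.001, 1.684]
contact_force: [10.8, -4.1, 34.8]
opening: 0.001
```

Run:
```python
from h import *
where()
w=r.grab_frame('wrist');save(w,'w12.png');s=r.grab_frame('scene')
cv2.imwrite('pics/s12.png',cv2.resize(s['img'][180:340,320:480],None,fx=3.7,fy=3.7,interpolation=cv2.INTER_CUBIC))
```

```text
s 11.3 lat 1.3 z 139.1
```

View pics/w12.png

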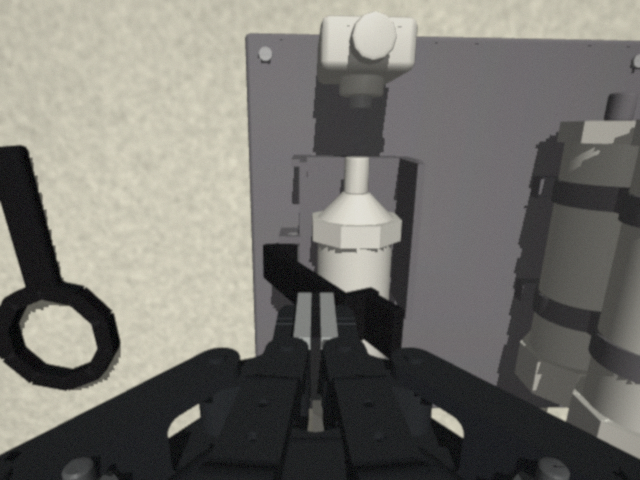

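View pics/s12.png

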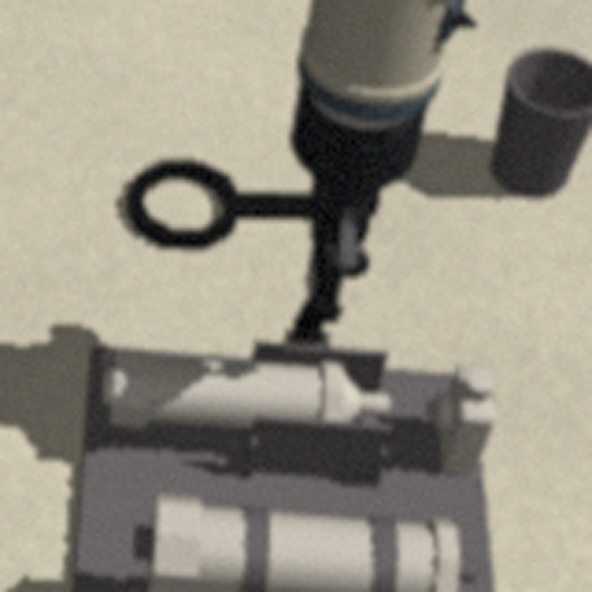

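Call:
move_arm --targets '[-1,0,0,-0.8,0,-1,0,-0.2,-1.6,0,-1,0,-0.5,-2.0,0,-1,0,-0.5,-2,0]'

```text
clock: 26.8
eef_pos: [551.9, 136.5, 151.6]
tcp_rot: [-3.142, -0.0, 1.684]
contact_force: [-0.1, 0.3, -0.5]
opening: 0.003
```

Run:
```python
from h import *
where()
w=r.grab_frame('wrist');save(w,'w13.png');s=r.grab_frame('scene')
cv2.imwrite('pics/s13.png',cv2.resize(s['img'][180:340,320:480],None,fx=3.7,fy=3.7,interpolation=cv2.INTER_CUBIC))
for p in (w,s):
  for k in ['strap_tab']: print(k,[(np.round(m['position'],1),round(m['conf'],2)) for m in r.mark_of(p,k)[:2]])
```

```text
s -5.3 lat 1.2 z 151.6
strap_tab [(array([589.9, 144.2, 148.9]), 0.9), (array([740.5, 150.6,  12.1]), 0.52)]
strap_tab [(array([592.1, 136.6, 149.2]), 0.54), (array([594.1, 151.8,  29.9]), 0.54)]
```

View pics/w13.png

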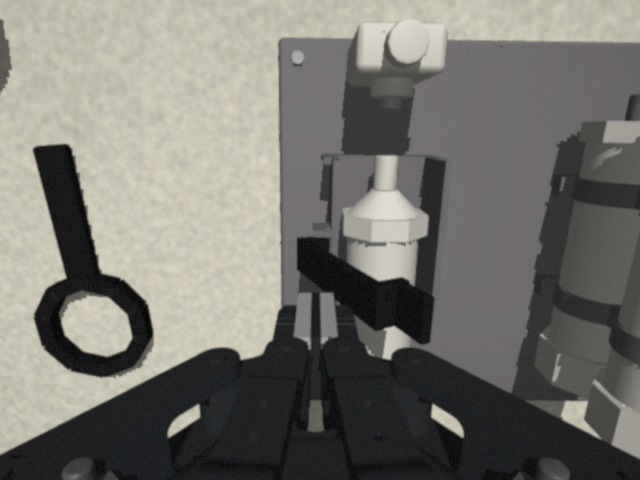

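View pics/s13.png

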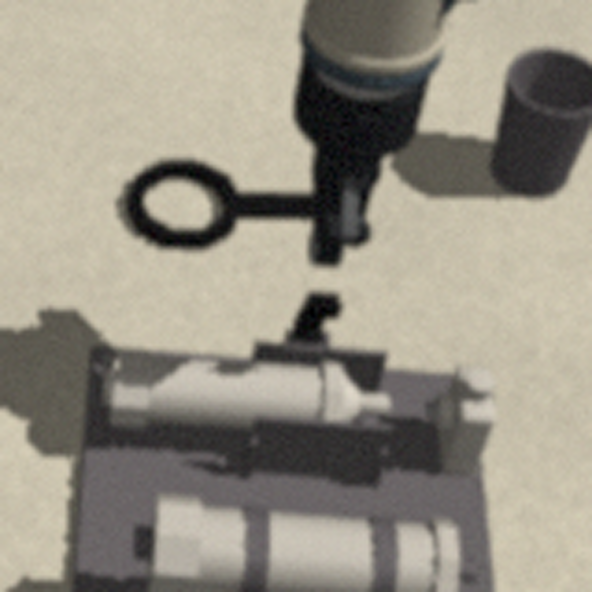

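Run:
```python
from h import *
where()
for a in [(-18,151),(-18,120),(-8,120),(11,117),(29,103),(38,92),(42,88)]: gs(*a)
```

```text
s -5.3 lat 1.2 z 150.7
move cm [-0.11 -1.27 -0.03] turn -0.1 t 27.0
move cm [-0.11 -1.27  3.07] turn -0.1 t 27.0
move cm [-0.12 -0.27  3.07] turn -0.1 t 27.0
move cm [-0.13  1.63  3.37] turn -0.1 t 27.0
move cm [-0.14  3.44  4.76] turn -0.1 t 27.0
move cm [-0.14  4.34  5.86] turn -0.1 t 27.0
move cm [-0.14  4.74  6.26] turn -0.1 t 27.0
```

Call:
move_arm --targets '[-1,-0.1,-1.3,0,0,-1,-0.1,-1.3,1.5,0,-1,-0.1,-1.3,3.1,0,-1,-0.1,-0.8,3.1,0,-1,-0.1,0,3.1,0,-1,-0.1,0.8,3.2,0,-1,-0.1,1.6,3.4,0,-1,-0.1,1.6,3.4,0]'

```text
clock: 27.8
eef_pos: [569.9, 137.5, 117.5]
tcp_rot: [3.14, -0.0, 1.684]
contact_force: [0.7, 0.3, -0.5]
opening: -0.005
```

Run:
```python
from h import *
where()
w=r.grab_frame('wrist');save(w,'w14.png');s=r.grab_frame('scene')
cv2.imwrite('pics/s14.png',cv2.resize(s['img'][180:340,320:480],None,fx=3.7,fy=3.7,interpolation=cv2.INTER_CUBIC))
for p in (w,s):
  for k in ['strap_tab']: print(k,[(np.round(m['position'],1),round(m['conf'],2)) for m in r.mark_of(p,k)[:2]])
```

```text
s 12.7 lat 0.3 z 117.5
strap_tab [(array([606.4, 142.7, 136.8]), 0.95)]
strap_tab [(array([602.4,  34. ,  29.2]), 0.71), (array([610.6, 141.9, 141.3]), 0.41)]
```

View pics/w14.png

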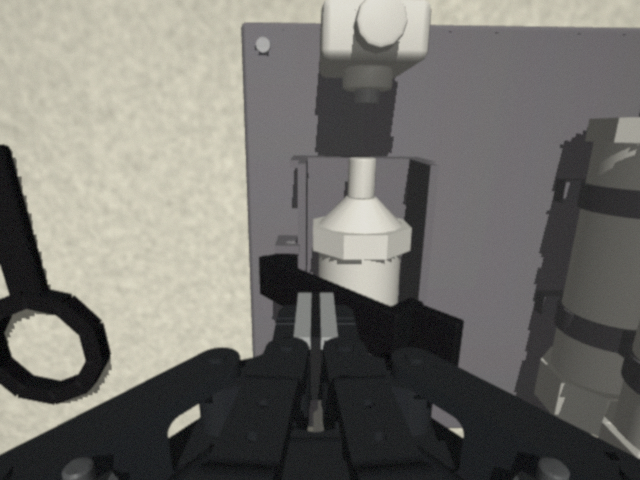

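The strap is now past upright and leaning over the bay, tab at (440,340), angle about 53°. I'll keep pushing along the arc.

Call:
move_arm --targets '[-1,0,0.5,0.3,0,-1,0,1.0,0.7,0,-1,0,1.5,1.1,0,-1,0,2.0,1.6,0,-1,0,2.5,2.0,0,-1,0,2.9,2.4,0,-1,0,3.2,2.7,0,-1,0,3.2,2.7,0]'

```text
clock: 28.8
eef_pos: [600.2, 140.8, 89.6]
tcp_rot: [-3.141, 0.0, 1.684]
contact_force: [0.7, 0.7, -0.7]
opening: 0.002
```

Run:
```python
from h import *
where()
w=r.grab_frame('wrist');save(w,'w15.png')
for p in (w,):
  for k in ['strap_tab']: print(k,[(np.round(m['position'],1),round(m['conf'],2)) for m in r.mark_of(p,k)[:2]])
```

```text
s 43.2 lat 0.4 z 89.6
strap_tab [(array([638.8, 149.5,  77.3]), 0.96)]
```

View pics/w15.png

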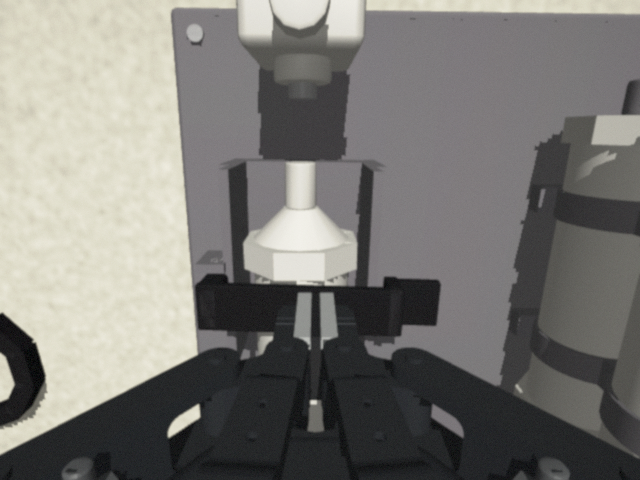

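Nearly shut: tab at (415,302), z ≈ 77. I'll press down gently in small steps.

Call:
move_arm --targets '[-1,0,0.3,0.1,0,-1,0,0.6,0.2,0,-1,0,0.6,0.3,0,-1,0,0.6,0.35,0,-1,0,0.6,0.35,0]'

```text
clock: 29.4
eef_pos: [606.5, 141.6, 87.1]
tcp_rot: [3.141, -0.0, 1.684]
contact_force: [2.2, -0.1, 2.0]
opening: -0.001
```

Call:
move_arm --targets '[-1,0,0,0.05,0,-1,0,0,0.1,0,-1,0,0,0.1,0,-1,0,0,0.1,0]'

```text
clock: 29.8
eef_pos: [606.6, 141.7, 86.8]
tcp_rot: [3.14, -0.0, 1.684]
contact_force: [-0.6, -1.4, 9.3]
opening: 0.002
```

Call:
move_arm --targets '[-1,0,0,0.06,0,-1,0,0,0.1,0,-1,0,0,0.1,0,-1,0,0,0,0,-1,0,0,-1,0,-1,0,0,-4,0,-1,-1,0,-8,0,-1,-2,-2,-12,0,-1,-3,-3,-15,0,-1,-3,-3,-15,0]'

```text
clock: 30.8
eef_pos: [580.6, 107.7, 240.7]
tcp_rot: [3.135, -0.0, 1.683]
contact_force: [0.7, 0.3, 0.4]
opening: -0.002
```

Run:
```python
from h import *
where();print(r.sense()['contact_force'],r.sense()['eef_pos'])
w=r.grab_frame('wrist');save(w,'w16.png');s=r.grab_frame('scene');save(s,'s16f.png')
cv2.imwrite('pics/s16.png',cv2.resize(s['img'][220:380,320:480],None,fx=3.7,fy=3.7,interpolation=cv2.INTER_CUBIC))
for p in (w,s):
  for k in ['strap_tab','spout_tip','blunt_end']: print(k,[(np.round(m['position'],1),round(m['conf'],2)) for m in r.mark_of(p,k)[:2]])
```

```text
s 20.2 lat -30.5 z 240.7
[0.688 0.343 0.393] [580.619 107.687 240.652]
strap_tab [(array([641.2, 146.5,  77.4]), 0.95)]
spout_tip [(array([589.7, 195.4,  53.3]), 0.77)]
blunt_end [(array([581.8, 221. ,  57.7]), 0.52)]
strap_tab [(array([643.5, 147. ,  75.3]), 0.82), (array([670. , 110.9,   3.4]), 0.55)]
spout_tip [(array([ 682.8, -313.3,   27.7]), 0.87), (array([585.6, 195.6,  53.4]), 0.75)]
blunt_end [(array([604. ,   3.2,  57.1]), 0.93), (array([ 873.4, -325.8,   25.6]), 0.56)]
```

View pics/w16.png

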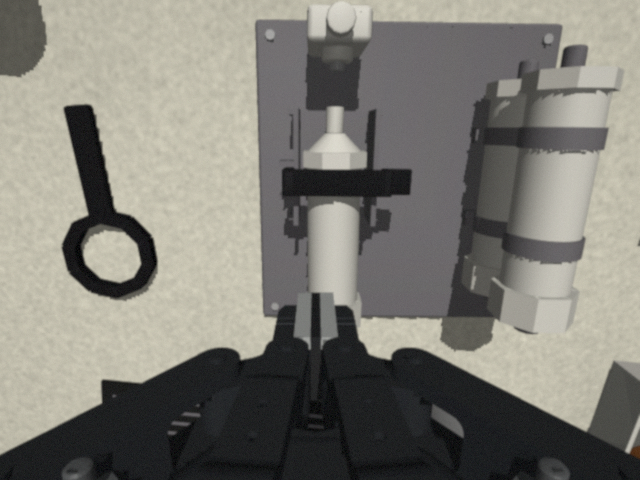

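View pics/s16.png

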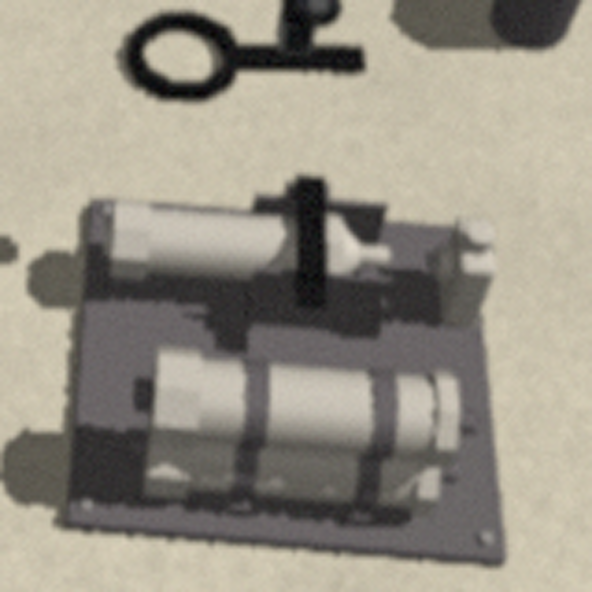

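View pics/s16f.png

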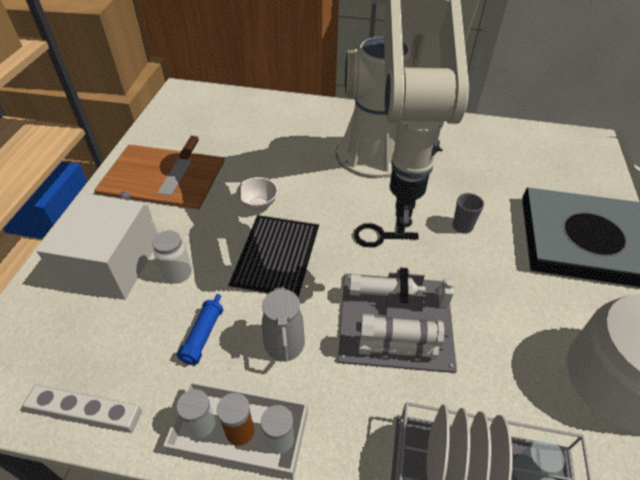

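```bash
python3 -c "
from h import *
print(r.sense()['clock'],np.abs(r.sense()['qvel']).max());print(r.sign_off())"
```

```text
31.2 0.00473757448345578
the job is handed in; nothing more can be done
None
```

The cartridge is back in the bay with its spout pointing at the connector block, and the strap is shut over it. I handed the job in at 31.2 s of the 69 s allowed.

- **Turning it round:** I gripped the cartridge near its spout end, lifted it out and set it down on the mat. I then gripped it near the blunt end and lowered it into the bay until the arm felt contact. That contact came at the height expected for a fully seated cartridge.
- **Position:** The spout tip is about 27 mm short of the nozzle, against a target of 26 mm.
- **Strap:** I pushed it over with shut fingers and pressed it down. At about 9 N it stood at z 86.8 mm, against 87 mm for fully shut, and I pressed slightly further before lifting off. The last pictures put the tab at z 75–77 mm, close to the 77 mm expected when shut.
- **Surroundings:** In the last picture everything else stands where it was, and the robot is touching nothing.

**One thing went wrong:** on the first push the fingertip jammed on the strap's shoulder. The reading right after that push was about 37 N at the wrist, a contact through the shut fingers. I backed off, approached nearer the hinge, and the strap then closed freely. I only saw the force at the end of that push, so the peak may have been higher.

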